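# Feel out a spacer's blind bore on the gauge peg, then hold it bore-up

## Task

The gold-coloured square spacer lying on the bench has a deep blind bore in one end and only a shallow look-alike recess in the other. Find the deep end by feel: holding the spacer with that end straight down, lower it gently over the upright gauge peg until the peg bottoms in the bore, and hold it there a moment. Then turn it over and finish with the gripper holding it still in clear air, deep bore straight up and at least a hand's width (15 cm) above the bench, and do not let go of it at the end (you may lay it down on the way to change grip). Leave the other things on the bench where they are.

Things in the scene. Friction and masses are not known exactly. Their poses are not given: they have to be found in the camera images.
- spacer: gold-anodised aluminium square bar piece, 40 x 40 mm in section and 64 mm long, about 0.23 kg, starting on its side. Origin at its centre; z is its long axis and points out of the end with the deep bore (blind bore 24 mm diameter, 40 mm deep); x and y are square to its flat sides. The opposite (-z) end has a recess of the same diameter only 4 mm deep.
- bore_mouth (a point): centre of the deep bore's mouth, 32 mm from the spacer's centre along its +z; axes as the spacer's
- bore_floor (a point): centre of the deep bore's floor, 40 mm below the mouth (8 mm from the spacer's centre towards -z); axes as the spacer's
- gauge: depth gauge, bolted to the bench: a blue base 100 mm (x) by 80 mm (y) by 18 mm high with an upright steel peg at its centre, peg 16 mm diameter, standing 50 mm above the base, tip chamfered over the last 4 mm to 10 mm diameter. Origin on the bench under the peg, z up. (Some 0.8 m straight ahead of the robot a heavy steel lathe chuck, 200 mm across and up to 111 mm high, is fixed to the bench: an obstacle only.)
- peg_tip (a point): centre of the peg's top, 68 mm above the bench on the peg's axis; axes as the gauge's. With the peg bottomed in the deep bore, the spacer's centre stands 60 mm and its mouth 28 mm above the bench; on the shallow end the peg would stop the spacer's centre at 96 mm. The peg is rigid: pressing harder than 45 N counts as rough
- cup: clear plastic cup, loose, 90 mm across the rim, 115 mm high, standing; origin under its centre. Leave alone
- damper: black damper tube with an aluminium head, loose, standing, 44 mm diameter (head 60 mm), 150 mm high; origin under its centre. Leave alone
- oring_big: black rubber ring lying flat, 64 mm outside, 6 mm thick; origin under its centre. Leave alone
- oring_small: black rubber ring lying flat, 48 mm outside, 6 mm thick; origin under its centre. Leave alone
- screwdriver: screwdriver with orange handle, 200 mm long, 26 mm thick, lying along its x axis, handle to -x; origin under its middle. Leave alone
- wrench: steel wrench, about 170 mm long and 7 mm thick, lying along its x axis; origin under its middle. Leave alone
- caliper: digital caliper lying along its x axis, 160 mm long, blue slider, 14 mm high. Leave alone
There are look-alikes about, which are no part of the job. Of the things like the spacer, leave any that is green; of the rest the smaller one is meant.

How it is judged:
By the outcome, as a careful person would: the job done as asked, in the order asked, and still so for the second after the job is handed in, while the arm keeps its last pose, push and grip.
It also fails if it takes over 67 s, if anything falls off the work surface, if the arm or the gripper's body presses on something with over 40 N, if the wrist force passes 120 N, or if a joint passes its speed limit or range.

## Robot

A 6-joint arm with a two-finger parallel gripper is mounted at the origin on the work surface. World frame = base frame: x ahead of the robot, y to its left, z up, the work surface at z = 0. Lengths are in m, angles in rad, forces in N, time in s.
With the tool pointing down it reaches from about 0.4 to 0.825 m from the base axis. Payload 7 kg.
Tool frame: the origin (TCP) lies between the finger pads; the fingertips stand 25 mm ahead of it and the grasp point (between the pads) lies 6 mm ahead of it (arm.tip_extent is the z of the fingertips in the tool frame, in m); z points along the fingers, x is the direction in which the jaws open and shut, and the axes are right-handed (so a half turn about z gives the same grasp; the last joint's range is limited). The gripper opens to 88 mm and grips with 3 to 60 N. Pads are 19 mm wide; open, the fingers measure 130 mm over their backs; the gripper's body (78 mm by 193 mm) begins 47 mm behind the grasp point.
Start: joints at [-1.009, 0.359, 0.012, 0, -1.224, -0.288], TCP at [0.182, -0.65, 0.252] pointing down, gripper open.
Joint ranges: [-3.07, 3.07], [-1.43, 2.12], [-1.02, 1.25], [-3.03, 1.67], [-3.05, -0], [-3.03, 3.03]. Speed limits (rad/s): [2.39, 2.39, 3.01, 3.14, 3.14, 3.14].

## Interface

Orientations are given as [roll, pitch, yaw] about the fixed x, y, z axes, in that order (R = Rz(yaw) Ry(pitch) Rx(roll)).
In Python, from station import monitor, grab_frame, job_done, arm gives the robot as it stands.
- The arm moves only by the shell command python3 -m jog 'ROWS' [FORCE]. ROWS is JSON, a list that holds one entry, the list of rows, each a list of 7 numbers: the shift along the world's x, y, z in m, then the turn, a rotation vector about the world's x, y, z in rad, then the opening, from 0 (shut) to 1 (fully open). In form: [[[dx, dy, dz, ax, ay, az, claw], ...]]. A call has 1 to 20 rows; each row shifts and turns the commanded pose from where the row before left it; what a row does not reach is not made up. A row lasts 1/8 s, in which the tool goes at most 62.5 mm and 10.7 degrees, less where a joint would pass 70% of its speed; a pose out of reach is approached as far as the arm can. A call is refused whole if a number of a shift passes 0.0625 or a number of a turn 0.188, either way. A call with a gripper value outside its range is refused whole. The fingers move at their own pace and stop on an object; FORCE is the grip in N (left out, the last holds). Time passes only in rows, so rows that do not move let the fingers close. It gives the time, the measured TCP pose, the force and the opening at its end, in the units of the state.
- monitor.get_state(): the state, without advancing time (a new reading comes with each control period).
- grab_frame(name): name is "side" or "top" or "wrist"; returns a dict with "pixels" (420x560x3 uint8, red, green, blue), "K" (3x3 intrinsics, pixels), "view" (4x4, takes a point from world to camera coordinates); the wrist camera has in their place "hand_eye" (4x4, takes a point from camera to tool coordinates, whose origin is the TCP and whose axes are the tool frame's). Camera axes: x right, y down, z forward; pixel columns grow to the right and rows downward; lengths in m; the calibration is good to about 2 mm. A picture is of the moment at which its call begins: read the wrist's pose just before it. There is no depth.
- job_done(): hands the job in, once; it reports no verdict.
The state is a dict: "t": time; "q": joint angles; "qd": joint speeds; "joint_efforts": joint torques, N m; "eef_pos": TCP position; "ee_rot": TCP orientation; "force": force on the tool from outside, world axes, zero at the start; "moment": the same for the moment, N m; "width": finger opening in m.
Only numpy, scipy, OpenCV 4.12 (cv2) and the standard library are available. Lean on these libraries where they do the work, as an engineer would, in place of code of your own. Each camera call takes 0.05 s, during which the arm holds its last target.

## Working session

There is one attempt and no reset: what is moved stays moved. The work goes in short steps, Python scripts to look and compute and a shell command to move; the robot and the scene stay as the last step left them, time stands still between calls to the robot, and variables do not carry over. Pictures are saved under pics/ and viewed, and the job is handed in when it is done.

```bash
ls; mkdir -p pics; python3 - <<'E'
from station import monitor, grab_frame, arm
import cv2,numpy as np
s=monitor.get_state(); print(s); print([a for a in dir(arm) if a[0]!='_'])
for n in ["side","top","wrist"]:
    f=grab_frame(n); cv2.imwrite(f"pics/{n}0.png",f["pixels"][:,:,::-1]); print(n,f["K"].tolist(),np.round(f.get("view",f.get("hand_eye")),4).tolist())
E
```

```text
pics
{'t': 0.0, 'q': array([-1.00892168e+00,  3.59397951e-01,  1.10331360e-02, -3.53889365e-04,
       -1.22407279e+00, -2.88094728e-01]), 'qd': array([-4.51834147e-04,  5.78086824e-05,  1.20076104e-05,  8.03391584e-05,
        1.07088182e-03,  4.66639161e-05]), 'joint_efforts': array([-8.37750595e-04, -5.82717562e+01,  2.93049717e+01,  6.99720427e+00,
        6.77498057e-03, -1.20564591e-04]), 'eef_pos': array([ 0.1823527 , -0.6494314 ,  0.25060362]), 'ee_rot': array([-3.14144524e+00, -1.66816769e-03,  1.84445560e+00]), 'force': array([-0.18024045,  0.34090115, -0.04203553]), 'moment': array([-0.02357713,  0.05396379, -0.01628779]), 'width': 0.08760740502865748}
['Unreachable', 'tip_extent']
side [[403.9304644854786, 0.0, 279.6130264120355], [0.0, 403.9304644854786, 215.3371079614186], [0.0, 0.0, 1.0]] [[-0.9052, -0.4245, 0.0195, 0.4684], [-0.2571, 0.5105, -0.8206, 0.2263], [0.3383, -0.7478, -0.5712, 0.8754], [0.0, 0.0, 0.0, 1.0]]
top [[459.7723054829651, 0.0, 274.2047562611801], [0.0, 459.7723054829651, 206.8981877555847], [0.0, 0.0, 1.0]] [[0.0223, -0.9997, -0.0114, -0.0254], [-0.98, -0.0196, -0.1981, 0.5634], [0.1978, 0.0156, -0.9801, 1.2675], [0.0, 0.0, 0.0, 1.0]]
wrist [[325.9873766898279, 0.0, 277.0388966510857], [0.0, 325.9873766898279, 210.04937944823138], [0.0, 0.0, 1.0]] [[1.0, -0.0006, 0.0003, 0.0011], [0.0005, 0.9616, 0.2744, -0.0744], [-0.0005, -0.2744, 0.9616, -0.1334], [0.0, 0.0, 0.0, 1.0]]
```

View pics/top0.png

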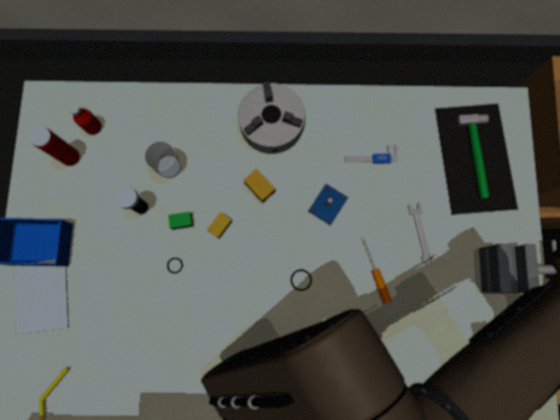

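View pics/side0.png

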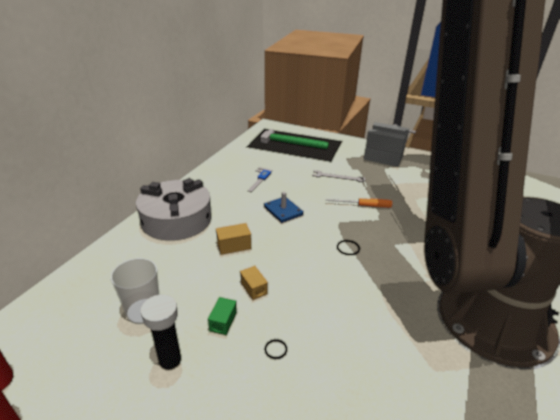

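View pics/wrist0.png

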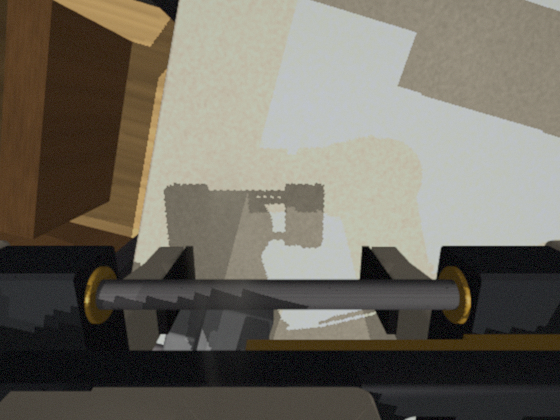

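The top view shows three block-like things: a small gold one at (219,225), a larger gold one at (260,185) and a green one at (181,220). The gauge is at (328,204). By the description I choose the small gold block at (219,225), and I'll check and measure it in a close crop.

```bash
cat > h.py <<'E'
import cv2,numpy as np
from station import monitor, grab_frame, arm
from scipy.spatial.transform import Rotation as R
def toolT():
    s=monitor.get_state(); T=np.eye(4); T[:3,:3]=R.from_euler('xyz',s['ee_rot']).as_matrix(); T[:3,3]=s['eef_pos']; return T
def cam(name):
    """returns bgr, K, camera->world"""
    T=toolT(); f=grab_frame(name)
    C=T@f['hand_eye'] if 'hand_eye' in f else np.linalg.inv(f['view'])
    return f['pixels'][:,:,::-1].copy(),f['K'],C
def ray(px,K,C):
    px=np.atleast_2d(px).astype(float); d=np.c_[px,np.ones(len(px))]@np.linalg.inv(K).T@C[:3,:3].T
    return C[:3,3],d/np.linalg.norm(d,axis=1,keepdims=True)
def onz(px,K,C,z):
    o,d=ray(px,K,C); return o+d*((z-o[2])/d[:,2])[:,None]
def proj(P,K,C):
    p=(np.c_[np.atleast_2d(P),np.ones(len(np.atleast_2d(P)))]@np.linalg.inv(C).T)[:,:3]@K.T; return p[:,:2]/p[:,2:]
def blobs(im,lo,hi,amin=60):
    m=cv2.inRange(cv2.cvtColor(im,cv2.COLOR_BGR2HSV),lo,hi)
    cs,_=cv2.findContours(m,cv2.RETR_EXTERNAL,cv2.CHAIN_APPROX_NONE)
    return m,[c for c in cs if cv2.contourArea(c)>amin]
E
python3 - <<'E'
from h import *
for n in ["top","side"]:
    im,K,C=cam(n)
    for nm,lo,hi in [("gold",(15,120,60),(28,255,255)),("blue",(100,120,40),(125,255,255))]:
        m,b=blobs(im,lo,hi)
        for c in b:
            r=cv2.minAreaRect(c); print(n,nm,np.round(r[0]),np.round(r[1]),round(r[2]),cv2.contourArea(c))
            if n=="top":
                h=0.04 if nm=="gold" else 0.018
                w=onz(cv2.boxPoints(r),K,C,h); print(np.round(w[:,:2],3).tolist(), np.round(w.mean(0)[:2],3))
    u,v=(219,225) if n=="top" else (254,282)
    cr=im[v-60:v+60,u-70:u+70]; cv2.imwrite(f"pics/crop_{n}.png",cv2.resize(cr,None,fx=5,fy=5,interpolation=cv2.INTER_CUBIC))
E
```

```text
top gold [379. 279.] [20.  6.] 68 81.5
[[0.388, -0.295], [0.394, -0.31], [0.343, -0.329], [0.337, -0.315]] [ 0.365 -0.312]
top gold [219. 225.] [14. 22.] 37 274.5
[[0.498, 0.179], [0.55, 0.144], [0.526, 0.11], [0.474, 0.146]] [0.512 0.145]
top gold [550. 212.] [10. 19.] 90 180.5
[[0.582, -0.783], [0.583, -0.837], [0.554, -0.834], [0.553, -0.78]] [ 0.568 -0.809]
top gold [259. 185.] [28. 18.] 47 467.0
[[0.644, 0.081], [0.682, 0.044], [0.62, -0.015], [0.582, 0.022]] [0.632 0.033]
top gold [556.  96.] [81.  7.] 90 278.5
[[1.061, -0.863], [1.062, -0.885], [0.797, -0.859], [0.797, -0.838]] [ 0.929 -0.861]
top blue [ 30. 241.] [62. 47.] 3 2237.0
[[0.388, 0.789], [0.528, 0.802], [0.522, 0.615], [0.382, 0.606]] [0.455 0.703]
top blue [328. 204.] [25. 32.] 32 743.0
[[0.563, -0.115], [0.645, -0.165], [0.605, -0.228], [0.524, -0.178]] [ 0.584 -0.171]
top blue [382. 158.] [ 8. 17.] 90 133.0
[[0.741, -0.308], [0.742, -0.36], [0.717, -0.359], [0.716, -0.308]] [ 0.729 -0.334]
side gold [254. 282.] [32. 21.] 56 526.5
side gold [233. 238.] [25. 33.] 81 743.0
side gold [344. 114.] [43. 37.] 11 310.5
side gold [280.  98.] [29. 42.] 15 202.5
side gold [308.  95.] [26. 49.] 9 257.0
side gold [284.  68.] [33. 13.] 72 112.0
side gold [323.  55.] [28. 83.] 77 242.5
side blue [283. 209.] [33. 21.] 42 392.5
side blue [435.  60.] [13. 71.] 11 519.0
```

View pics/crop_top.png

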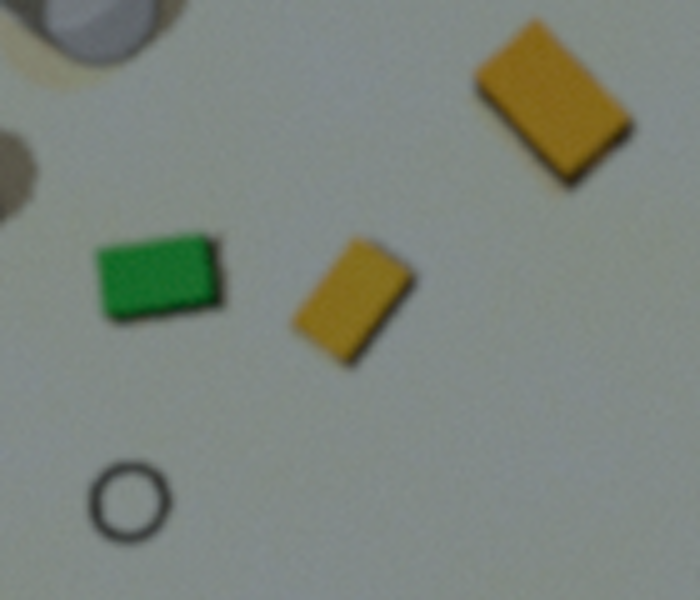

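View pics/crop_side.png

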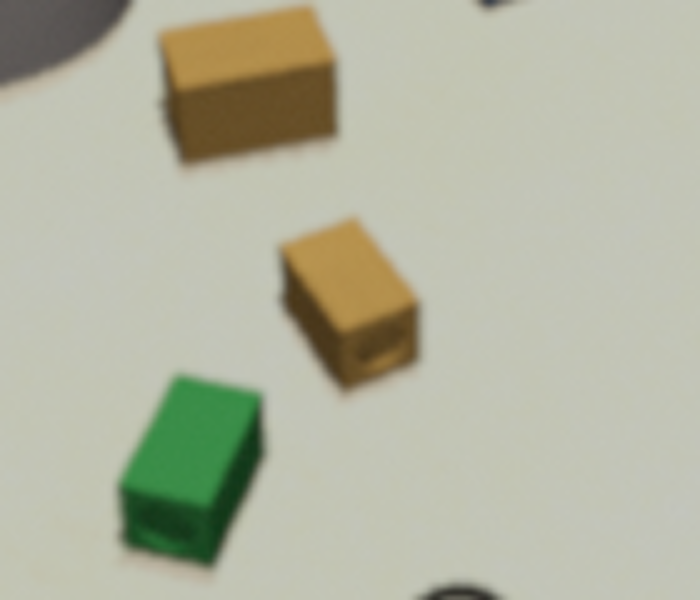

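The top crop confirms it. The small gold block is about 63 x 42 mm on the ray-cast, centred near (0.512, 0.145), with its long axis at yaw about -34°. The larger gold one is about 86 x 54 mm. The side crop shows a recess in the chosen block's near end. The gauge is near (0.584, -0.171). I'll move over now.

```bash
python3 -m jog '[[[0.045,0.045,0,0,0,0.1425,1],[0.045,0.045,0,0,0,0.1425,1],[0.045,0.045,0,0,0,0.1425,1],[0.045,0.045,0,0,0,0.1425,1],[0.045,0.045,0,0,0,0.1425,1],[0.045,0.045,0,0,0,0.1425,1],[-0.004,0.0595,0,0,0,0.1425,1],[-0.004,0.0595,0,0,0,0.1425,1],[-0.004,0.0595,0,0,0,0.1425,1],[-0.004,0.0595,0,0,0,0.1425,1],[-0.004,0.0595,0,0,0,0.1425,1],[-0.004,0.0595,0,0,0,0.1425,1],[-0.004,0.0595,0,0,0,0.1425,1],[-0.004,0.0595,0,0,0,0.1425,1],[-0.004,0.0595,0,0,0,0.1425,1],[-0.004,0.0595,0,0,0,0.1425,1],[0,0,0,0,0,0,1],[0,0,0,0,0,0,1]]]'; python3 - <<'E'
from h import *
print(monitor.get_state()['q'].round(3)); print(toolT().round(3))
im,K,C=cam("wrist"); cv2.imwrite("pics/w1.png",im)
im,K,C=cam("top"); cv2.imwrite("pics/t1.png",im)
E
```

```text
t: 2.5
eef_pos: [0.4073, 0.2103, 0.2513]
ee_rot: [3.141, -0.001, -2.158]
force: [-1.0, -0.4, 0.3]
width: 0.0879
[ 0.908 -0.006 -0.442 -0.    -1.135  0.075]
[[-0.554 -0.832 -0.001  0.407]
 [-0.832  0.554 -0.001  0.21 ]
 [ 0.001  0.    -1.     0.251]
 [ 0.     0.     0.     1.   ]]
```

View pics/w1.png

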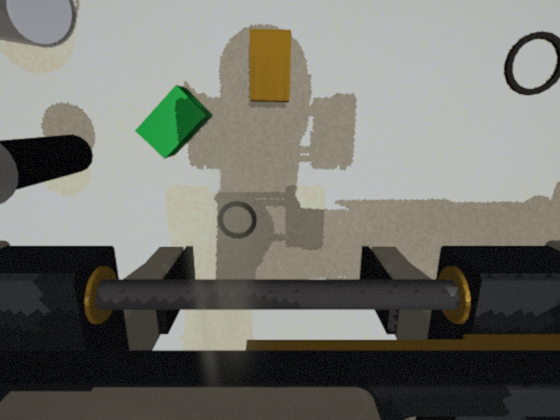

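View pics/t1.png

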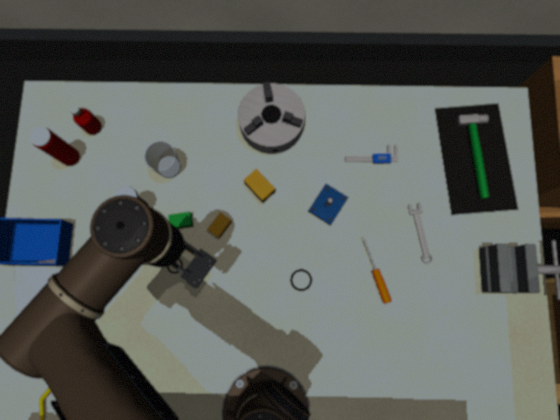

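The wrist view shows the spacer at (270,65), upright in the frame and so aligned with the tool axes. The top view shows the arm coming in from the left, with its wrist hub at (122,225), offset sideways from the tool. I'll take a side view to judge clearance for tilting.

```bash
python3 - <<'E'
from h import *
im,K,C=cam("side"); cv2.imwrite("pics/s1.png",im)
im,K,C=cam("top")
for z in (.3,.4,.5,.6): print(z,onz([[122,225]],K,C,z).round(3))
im,K,C=cam("wrist")
m,b=blobs(im,(15,120,60),(28,255,255),500)
for c in b:
    r=cv2.minAreaRect(c); w=onz(cv2.boxPoints(r),K,C,.04)
    if r[0][1]<200: print(np.round(r[0]),r[1],w.mean(0).round(4),np.round(w,3).tolist())
im2,K,C=cam("top")
m,b=blobs(im2,(100,120,40),(125,255,255),500)
for c in b:
    r=cv2.minAreaRect(c); 
    if 250<r[0][0]<400:
        w=onz(cv2.boxPoints(r),K,C,.018); print(w.mean(0),w.round(3).tolist())
        x,y,ww,hh=cv2.boundingRect(c); cv2.imwrite("pics/gc.png",cv2.resize(im2[y-15:y+hh+15,x-15:x+ww+15],None,fx=8,fy=8,interpolation=cv2.INTER_CUBIC)); print(x-15,y-15)
E
```

```text
0.3 [[0.465 0.336 0.3  ]]
0.4 [[0.449 0.301 0.4  ]]
0.5 [[0.434 0.266 0.5  ]]
0.6 [[0.418 0.231 0.6  ]]
[269.  66.] (72.0, 40.0) [0.5121 0.1496 0.04  ] [[0.55, 0.147, 0.04], [0.528, 0.115, 0.04], [0.474, 0.151, 0.04], [0.496, 0.185, 0.04]]
[ 0.58396712 -0.17133482  0.018     ] [[0.563, -0.115, 0.018], [0.645, -0.165, 0.018], [0.605, -0.228, 0.018], [0.524, -0.177, 0.018]]
295 170
```

View pics/s1.png

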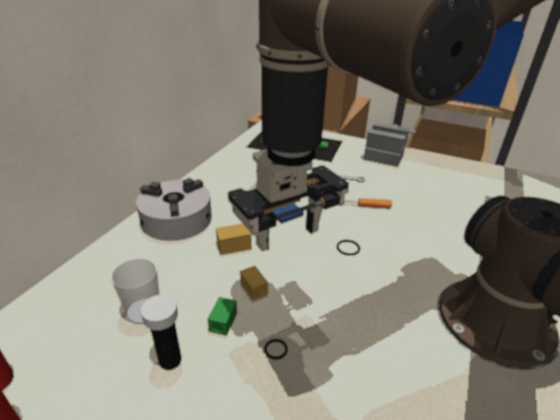

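View pics/gc.png

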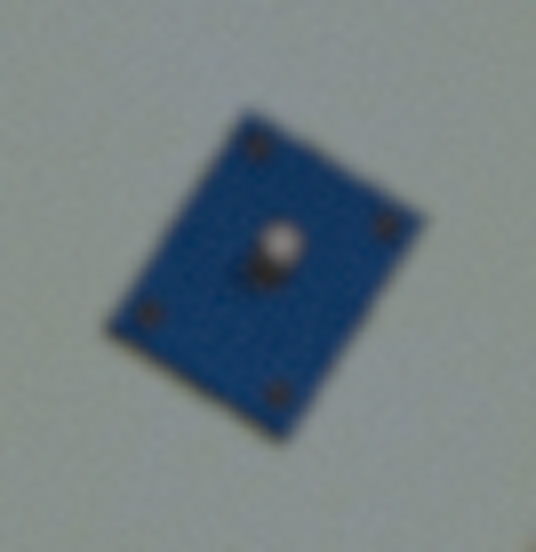

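The side view shows the tool hanging well below the high wrist, with a clear column above it. I'll tilt 45° towards the spacer to check reach and look into its near end.

```bash
python3 -m jog '[[[0,0,0,-0.088,-0.13,0,1],[0,0,0,-0.088,-0.13,0,1],[0,0,0,-0.088,-0.13,0,1],[0,0,0,-0.088,-0.13,0,1],[0,0,0,-0.088,-0.13,0,1],[0,0,0,0,0,0,1]]]'; python3 - <<'E'
from h import *
print(monitor.get_state()['q'].round(3)); print(toolT().round(3))
im,K,C=cam("wrist"); cv2.imwrite("pics/w2.png",im)
im,K,C=cam("side"); cv2.imwrite("pics/s2.png",im)
E
```

```text
t: 3.55
eef_pos: [0.4072, 0.2099, 0.2506]
ee_rot: [-2.354, -0.009, -2.159]
force: [0.6, -0.3, 0.0]
width: 0.0876
[ 1.393  0.004 -0.954  0.79  -1.147 -0.944]
[[-0.555 -0.59   0.587  0.407]
 [-0.832  0.386 -0.398  0.21 ]
 [ 0.009 -0.709 -0.705  0.251]
 [ 0.     0.     0.     1.   ]]
```

View pics/w2.png

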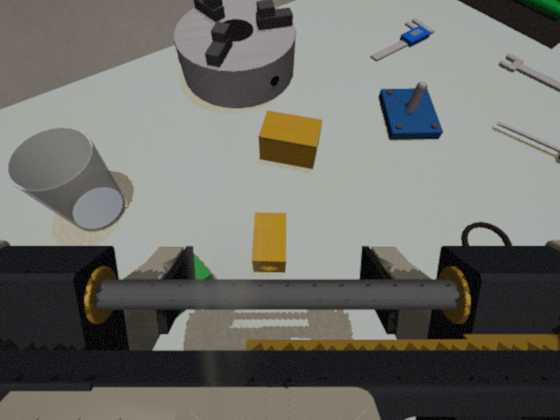

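View pics/s2.png

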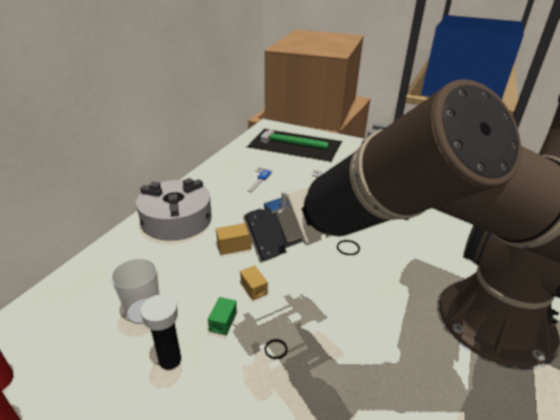

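The wrist view shows the spacer at (270,242), its near end hidden behind the gripper's crossbar, so it gives no hint. The tilt is reachable. I'll read pixel values in the side view for a first guess at the near end.

```bash
python3 - <<'E'
from h import *
im=cv2.imread("pics/side0.png")
cr=im[262:302,232:282]; cr=cv2.convertScaleAbs(cr,alpha=1.5)
cv2.imwrite("pics/c3.png",cv2.resize(cr,None,fx=14,fy=14,interpolation=cv2.INTER_NEAREST))
E
```

```text
(no output)
```

View pics/c3.png

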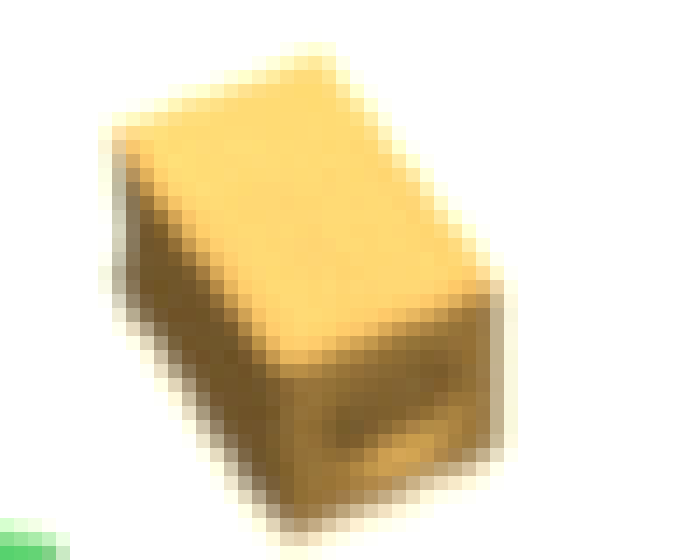

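The bright crescent in the near (−d) end is about 3 px deep, where a 4 mm recess would show only about 1.3 px. My guess is that the near end is the deep one, and the peg will decide.

The plan:
1. Grip with the tool leaning 30°, pointing towards −d.
2. Swing it through 90° so the −d end faces down.
3. Try it on the peg.

Next I'll re-tilt and go to the hover.

```bash
python3 -m jog '[[[0.0201,-0.0126,0,0.0916,0.1358,0,0.75],[0.0201,-0.0126,0,0.0916,0.1358,0,0.75],[0.0201,-0.0126,0,0.0916,0.1358,0,0.75],[0.0201,-0.0126,0,0.0916,0.1358,0,0.75],[0.0201,-0.0126,0,0.0916,0.1358,0,0.75],[0.0201,-0.0126,-0.015,0.0916,0.1358,0,0.75],[0.0201,-0.0126,-0.025,0.0916,0.1358,0,0.75],[0.0201,-0.0126,-0.04,0.0916,0.1358,0,0.75],[0,0,-0.025,0,0,0,0.75],[0,0,0,0,0,0,0.75]]]'; python3 - <<'E'
from h import *
print(monitor.get_state()['q'].round(3)); T=toolT(); print(T.round(3))
im,K,C=cam("wrist"); cv2.imwrite("pics/w3.png",im)
m,b=blobs(im,(15,100,50),(28,255,255),500)
for c in b:
    r=cv2.minAreaRect(c); print(np.round(r[0]),np.round(r[1]),round(r[2]),cv2.boundingRect(c))
im,K,C=cam("side"); cv2.imwrite("pics/s3.png",im)
E
```

```text
t: 4.9
eef_pos: [0.566, 0.1088, 0.1438]
ee_rot: [2.633, -0.004, -2.16]
force: [-0.2, -0.2, 1.5]
width: 0.0659
[ 0.274  0.525  0.07  -0.378 -1.474  0.812]
[[-0.556 -0.725 -0.407  0.566]
 [-0.831  0.487  0.268  0.109]
 [ 0.004  0.487 -0.874  0.144]
 [ 0.     0.     0.     1.   ]]
[386. 342.] [ 16. 346.] 90 (213, 334, 347, 17)
[414. 294.] [58. 23.] 85 (401, 266, 26, 58)
[140. 295.] [24. 58.] 4 (128, 266, 26, 58)
[272. 201.] [84. 51.] 90 (247, 159, 52, 85)
[326.  32.] [ 64. 187.] 90 (233, 0, 188, 65)
```

View pics/w3.png

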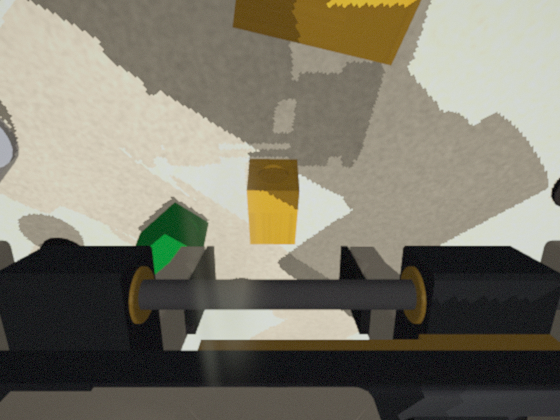

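View pics/s3.png

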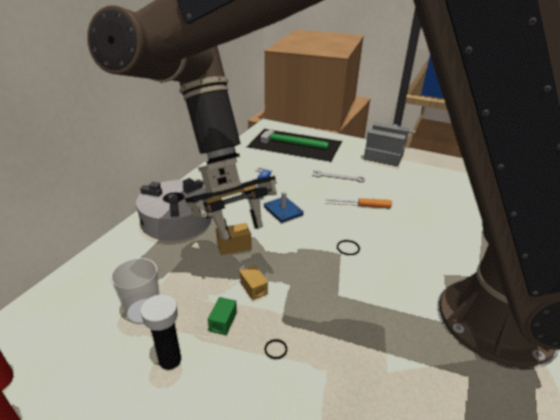

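The wrist view shows the spacer at (272,201), with its far (+d) end face in rows 159–190 and a recess at (273,172). I'll crop that and refine the position from the top-face edges.

```bash
python3 - <<'E'
from h import *
im,K,C=cam("wrist")
cr=cv2.convertScaleAbs(im[150:250,235:312],alpha=1.4)
cv2.imwrite("pics/c4.png",cv2.resize(cr,None,fx=6,fy=6,interpolation=cv2.INTER_NEAREST))
v=im[155:250,262:284].mean(1).round(); print(np.c_[np.arange(155,250),v][::1].astype(int).tolist())
print(onz([[248,191],[298,191],[250,243],[297,243]],K,C,.04).round(4))
E
```

```text
[[155, 120, 135, 142], [156, 104, 125, 137], [157, 44, 88, 111], [158, 25, 79, 105], [159, 27, 82, 108], [160, 27, 82, 109], [161, 26, 83, 110], [162, 30, 88, 116], [163, 29, 93, 123], [164, 31, 95, 126], [165, 28, 89, 118], [166, 26, 80, 106], [167, 27, 78, 104], [168, 27, 78, 103], [169, 26, 76, 102], [170, 27, 77, 102], [171, 28, 79, 104], [172, 26, 79, 105], [173, 29, 79, 105], [174, 26, 78, 104], [175, 27, 77, 103], [176, 27, 78, 104], [177, 27, 78, 104], [178, 27, 80, 105], [179, 27, 79, 105], [180, 28, 82, 108], [181, 28, 83, 110], [182, 28, 82, 109], [183, 27, 81, 106], [184, 28, 81, 107], [185, 29, 82, 108], [186, 28, 85, 113], [187, 32, 98, 129], [188, 36, 108, 141], [189, 37, 111, 144], [190, 37, 116, 152], [191, 40, 129, 166], [192, 44, 139, 176], [193, 44, 142, 180], [194, 46, 147, 185], [195, 48, 154, 194], [196, 50, 160, 200], [197, 51, 163, 204], [198, 53, 168, 209], [199, 53, 171, 212], [200, 53, 171, 212], [201, 53, 171, 212], [202, 53, 171, 212], [203, 54, 171, 212], [204, 54, 171, 212], [205, 54, 171, 212], [206, 54, 171, 212], [207, 54, 170, 212], [208, 53, 170, 
[... 272 characters left out ...]
 208], [222, 54, 167, 208], [223, 54, 167, 208], [224, 55, 167, 208], [225, 53, 167, 207], [226, 54, 166, 208], [227, 54, 167, 208], [228, 54, 167, 208], [229, 54, 167, 208], [230, 54, 166, 207], [231, 54, 167, 208], [232, 55, 167, 208], [233, 53, 166, 207], [234, 54, 166, 207], [235, 54, 166, 207], [236, 54, 166, 207], [237, 55, 167, 207], [238, 53, 166, 207], [239, 53, 166, 207], [240, 88, 172, 207], [241, 159, 193, 210], [242, 190, 206, 212], [243, 189, 207, 213], [244, 187, 205, 212], [245, 185, 204, 212], [246, 184, 203, 211], [247, 184, 203, 211], [248, 184, 203, 211], [249, 186, 204, 212]]
[[0.5469 0.1511 0.04  ]
 [0.5255 0.1189 0.04  ]
 [0.4957 0.1878 0.04  ]
 [0.472  0.1521 0.04  ]]
```

View pics/c4.png

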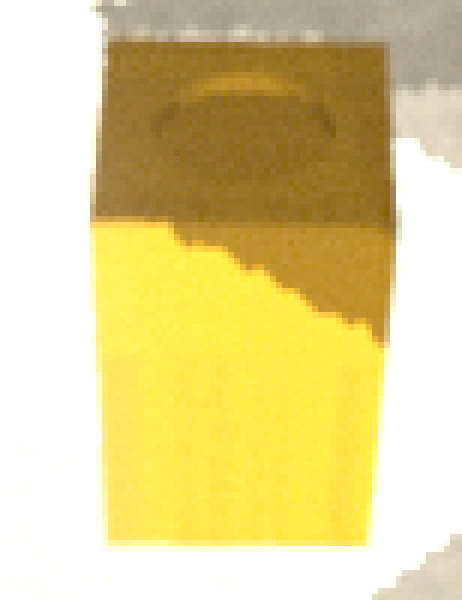

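Only a thin crescent shows here, and the floor is as bright as the face, so the +d end is the shallow recess. That fits with −d being deep. The refined spacer centre is (0.513, 0.150), yaw −33.5°. I'll go down and grip.

```bash
python3 -m jog '[[[-0.0127,0.0099,-0.028,0,0,0,0.75],[-0.0127,0.0099,-0.028,0,0,0,0.75],[-0.0127,0.0099,-0.028,0,0,0,0.75],[-0.0075,0.006,-0.0165,0,0,0,0.75],[-0.005,0.004,-0.011,0,0,0,0.75],[0,0,0,0,0,0,0.75],[0,0,0,0,0,0,0.35],[0,0,0,0,0,0,0.3],[0,0,0,0,0,0,0.3],[0,0,0,0,0,0,0.3],[0,0,0,0,0,0,0.3]]]' 35; python3 - <<'E'
from h import *
print(toolT().round(4))
im,K,C=cam("side"); cv2.imwrite("pics/s4.png",cv2.resize(im[200:340,180:360],None,fx=4,fy=4,interpolation=cv2.INTER_CUBIC))
E
```

```text
t: 6.42
eef_pos: [0.5152, 0.1495, 0.0352]
ee_rot: [2.637, -0.003, -2.157]
force: [-0.1, -3.5, 4.8]
width: 0.0396
[[-0.553  -0.7285 -0.4043  0.5152]
 [-0.8332  0.4852  0.2653  0.1495]
 [ 0.0029  0.4836 -0.8753  0.0352]
 [ 0.      0.      0.      1.    ]]
```

View pics/s4.png

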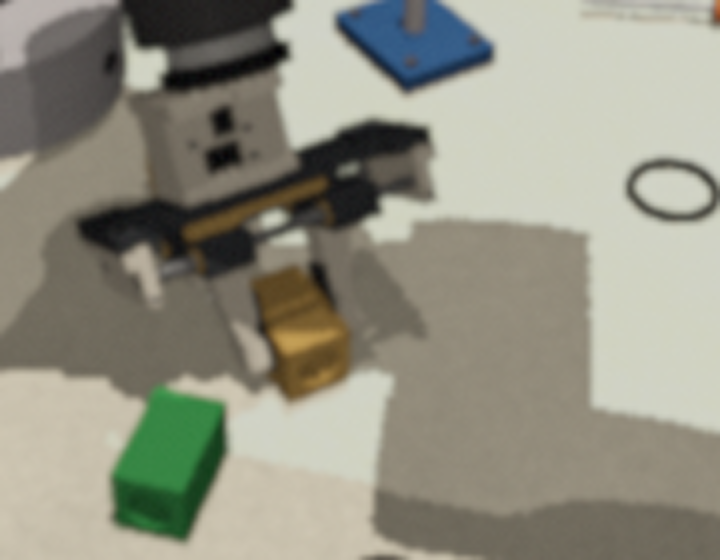

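The side crop shows the pads closed on the spacer (width 39.6 mm). Before going over, I'll measure the peg from two views.

```bash
python3 - <<'E'
from h import *
st,Ks,Cs=None,None,None
im=cv2.imread("pics/top0.png"); f=grab_frame("top"); K=f['K'];C=np.linalg.inv(f['view'])
cv2.imwrite("pics/p_t.png",cv2.resize(im[180:230,303:353],None,fx=12,fy=12,interpolation=cv2.INTER_CUBIC))
print("tip top",onz([[330.1,200.0]],K,C,.068), "axis px for tip/base at est", proj([[.584,-.1713,.068],[.584,-.1713,.018]],K,C))
m,b=blobs(im,(100,100,40),(125,255,255),500)
for c in b:
    r=cv2.minAreaRect(c)
    if 250<r[0][0]<400: print("base top",onz([r[0]],K,C,.016),r)
im=cv2.imread("pics/side0.png"); f=grab_frame("side"); K=f['K'];C=np.linalg.inv(f['view'])
cv2.imwrite("pics/p_s.png",cv2.resize(im[180:230,258:308],None,fx=12,fy=12,interpolation=cv2.INTER_CUBIC))
print(proj([[.584,-.1713,.068],[.584,-.1713,.018]],K,C))
E
```

```text
tip top [[ 0.58470855 -0.17292175  0.068     ]] axis px for tip/base at est [[329.53194672 200.23127914]
 [327.73427217 203.81253161]]
base top [[ 0.58408872 -0.17132707  0.016     ]] ((327.6741638183594, 203.92135620117188), (25.651948928833008, 32.01193618774414), 32.00538635253906)
[[284.41993257 192.02519045]
 [283.97323874 206.50090287]]
```

View pics/p_t.png

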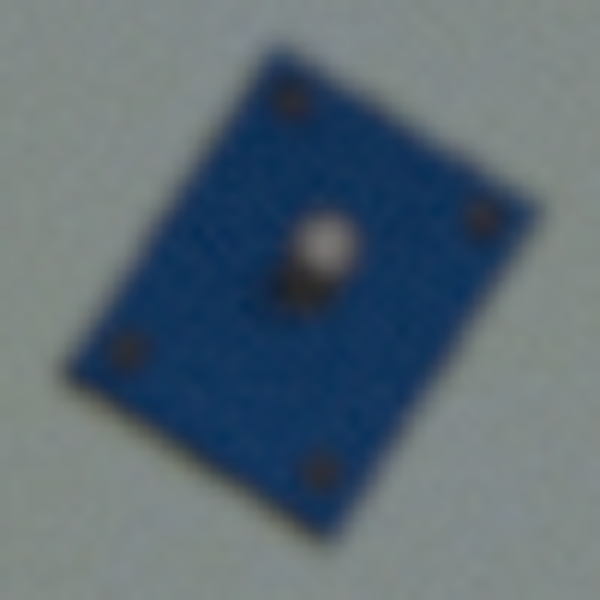

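View pics/p_s.png

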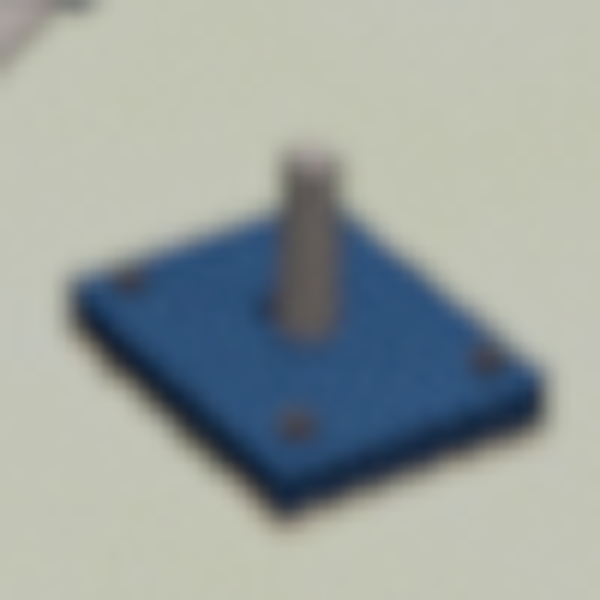

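The peg's tip is at (329.5,200) in the top view and (284,193) in the side view, and both agree on an axis near (0.5845, −0.172). I'll lift and swing the spacer upright, −d end down.

```bash
python3 -m jog '[[[0,0,0.03,0,0,0,0.3],[0,0,0.055,0,0,0,0.3],[0,0,0.06,0,0,0,0.3],[0,0,0.06,0,0,0,0.3],[0.005,-0.023,0.01,-0.0869,-0.1309,0,0.3],[0.005,-0.023,0,-0.0869,-0.1309,0,0.3],[0.005,-0.023,0,-0.0869,-0.1309,0,0.3],[0.005,-0.023,0,-0.0869,-0.1309,0,0.3],[0.005,-0.023,0,-0.0869,-0.1309,0,0.3],[0.005,-0.023,0,-0.0869,-0.1309,0,0.3],[0.005,-0.023,0,-0.0869,-0.1309,0,0.3],[0.005,-0.023,0,-0.0869,-0.1309,0,0.3],[0.005,-0.023,0,-0.0869,-0.1309,0,0.3],[0.005,-0.023,0,-0.0869,-0.1309,0,0.3],[0,0,0,0,0,0,0.3],[0,0,0,0,0,0,0.3]]]'; python3 - <<'E'
from h import *
print(monitor.get_state()['q'].round(3)); T=toolT(); print(T.round(4)); print("deep axis",T[:3,:3]@[0,.876,.483])
im,K,C=cam("side"); cv2.imwrite("pics/s5.png",im)
E
```

```text
t: 8.57
eef_pos: [0.5991, -0.0526, 0.2977]
ee_rot: [-2.243, -0.027, -2.208]
force: [0.5, 0.1, -2.3]
width: 0.0397
[ 0.251 -0.027 -1.017  1.667 -0.669 -0.763]
[[-0.595  -0.5131  0.6186  0.5991]
 [-0.8033  0.3539 -0.4791 -0.0526]
 [ 0.0269 -0.782  -0.6228  0.2977]
 [ 0.      0.      0.      1.    ]]
deep axis [-0.15071252  0.07862193 -0.98578361]
```

View pics/s5.png

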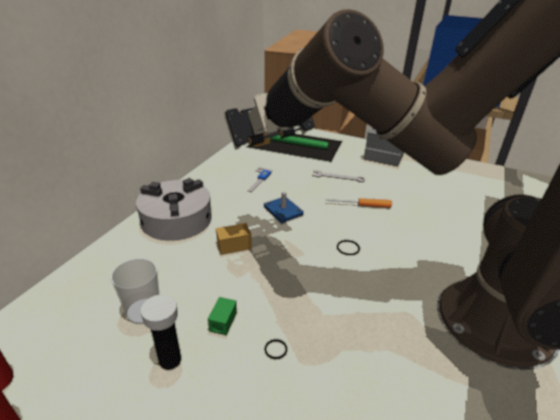

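The arm reached its q3 and q4 limits while tilting outward, so the tilt stopped short of 60°. I'll yaw the tool so it points to the arm's right, where there is room, and finish levelling there.

```bash
python3 -m jog '[[[0,0,0,0,0,-0.15,0.3],[0,0,0,0,0,-0.15,0.3],[0,0,0,0,0,-0.15,0.3],[0,0,0,0,0,-0.15,0.3],[0,0,0,0,0,-0.15,0.3],[0,0,0,0,0,0,0.3]]]'; python3 - <<'E'
from h import *
print(monitor.get_state()['q'].round(3)); T=toolT(); print(T.round(4)); a=T[:3,:3]@[0,.876,.483];a/=np.linalg.norm(a);print("deep axis",a, "fix rotvec",np.cross(a,[0,0,-1]))
E
```

```text
t: 9.38
eef_pos: [0.6011, -0.0507, 0.2975]
ee_rot: [-2.243, -0.026, -2.959]
force: [-0.6, 0.2, -3.4]
width: 0.0398
[ 0.599  0.294 -0.561  0.823 -1.316 -0.875]
[[-0.983  -0.1334  0.1265  0.6011]
 [-0.1819  0.6083 -0.7726 -0.0507]
 [ 0.0261 -0.7824 -0.6222  0.2975]
 [ 0.      0.      0.      1.    ]]
deep axis [-0.05570728  0.15967368 -0.98559678] fix rotvec [-0.15967368 -0.05570728 -0.        ]
```

```bash
cat >> h.py <<'E'
AX=np.array([0,.876,.483]); AX/=np.linalg.norm(AX); CT=np.array([0,-.0056,.0143])
def rep(peg=(.5845,-.172)):
    s=monitor.get_state(); T=toolT(); a=T[:3,:3]@AX; c=T[:3,3]+T[:3,:3]@CT; m=c+.032*a
    print("t",round(s['t'],2),"q",s['q'].round(3),"F",s['force'].round(2),"w",round(s['width'],4)); print("tcp",T[:3,3].round(4),"toolz",T[:3,2].round(3),"axis",a.round(4),"fix",np.cross(a,[0,0,-1]).round(4)); print("c",c.round(4),"mouth",m.round(4),"peg-mouth",(np.array(peg)-m[:2]).round(4))
E
python3 -m jog '[[[0,-0.02,0,-0.08,-0.028,0,0.3],[0,-0.02,0,-0.08,-0.028,0,0.3],[0,-0.02,0,0,0,0,0.3],[0,-0.02,-0.03,0,0,0,0.3],[0,0,0,0,0,0,0.3],[0,0,0,0,0,0,0.3]]]'; python3 - <<'E'
from h import *
rep()
for n in ["side","top","wrist"]:
    im,K,C=cam(n); cv2.imwrite(f"pics/{n}6.png",im)
E
```

```text
t: 10.12
eef_pos: [0.5996, -0.1327, 0.2693]
ee_rot: [-2.075, 0.002, -2.961]
force: [-0.3, 0.7, -2.2]
width: 0.0396
t 10.12 q [ 0.462  0.329 -0.75   1.087 -1.255 -1.075] F [-0.32  0.7  -2.21] w 0.0396
tcp [ 0.5996 -0.1327  0.2693] toolz [ 0.158 -0.861 -0.483] axis [ 1.6e-03  3.0e-04 -1.0e+00] fix [-0.0003  0.0016  0.    ]
c [ 0.6023 -0.1477  0.2673] mouth [ 0.6023 -0.1477  0.2353] peg-mouth [-0.0178 -0.0243]
```

View pics/side6.png

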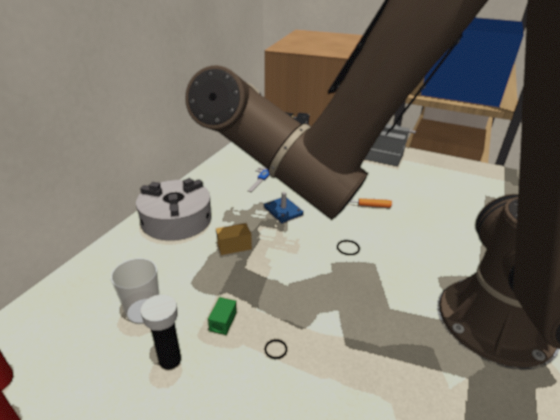

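View pics/wrist6.png

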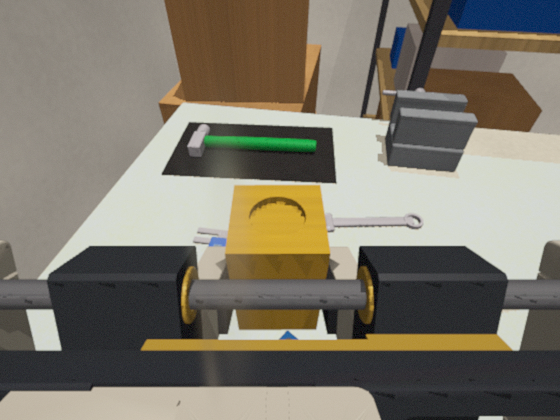

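The wrist view shows the upper end's recess at (277,210) with its floor just below the rim, so the shallow end is up and the deep end is down. I'll check the in-hand offset from the top-face corners and the tilt from the face.

```bash
python3 - <<'E'
from h import *
im=cv2.imread("pics/wrist6.png"); 
cv2.imwrite("pics/c6.png",cv2.resize(im[175:335,215:340],None,fx=4.5,fy=3.6,interpolation=cv2.INTER_CUBIC))
T=toolT(); f=grab_frame("wrist"); C=T@f['hand_eye']; K=f['K']
c=T[:3,3]+T[:3,:3]@CT; R0=T[:3,:3]; a=-R0@AX; x=R0[:,0]; y=np.cross(a,x)
P=np.array([c+.032*a+sx*.02*x+sy*.02*y for sx,sy in [(1,1),(1,-1),(-1,-1),(-1,1)]]+[c+.032*a]); print(P[-1].round(4)); print(proj(P,K,C).round(1).tolist())
E
```

```text
[ 0.6025 -0.1474  0.2994]
[[318.4, 184.1], [327.9, 251.9], [223.3, 252.0], [233.2, 184.2], [275.7, 214.6]]
```

View pics/c6.png

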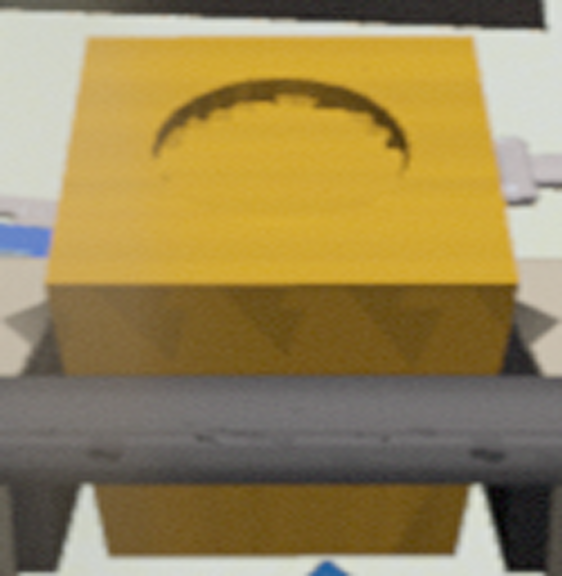

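The observed corners match my predicted ones within 2–3 px (about 1 mm), so the in-hand pose is right. I'll move over the peg and down to just above its tip.

```bash
python3 -m jog '[[[-0.009,-0.0122,0,0,0,0,0.3],[-0.009,-0.0122,0,0,0.0016,0,0.3],[0,0,-0.03,0,0,0,0.3],[0,0,-0.04,0,0,0,0.3],[0,0,-0.04,0,0,0,0.3],[0,0,-0.025,0,0,0,0.3],[0,0,-0.015,0,0,0,0.3],[0,0,0,0,0,0,0.3],[0,0,0,0,0,0,0.3]]]'; python3 - <<'E'
from h import *
rep()
for n in ["side","top","wrist"]:
    im,K,C=cam(n); cv2.imwrite(f"pics/{n}7.png",im)
    print(n,proj([[.5845,-.172,.068]],K,C))
E
```

```text
t: 11.45
eef_pos: [0.5816, -0.1578, 0.1194]
ee_rot: [-2.075, 0.001, -2.963]
force: [-0.1, -0.4, -2.4]
width: 0.0396
t 11.45 q [ 0.359  0.513 -0.916  1.317 -1.097 -1.416] F [-0.08 -0.35 -2.42] w 0.0396
tcp [ 0.5816 -0.1578  0.1194] toolz [ 0.156 -0.862 -0.483] axis [ 7.e-04  1.e-04 -1.e+00] fix [-0.0001  0.0007  0.    ]
c [ 0.5843 -0.1728  0.1174] mouth [ 0.5843 -0.1728  0.0854] peg-mouth [0.0002 0.0008]
side [[284.36306458 191.87031944]]
top [[329.77704079 200.06505408]]
wrist [[275.86578703 310.14079224]]
```

View pics/side7.png

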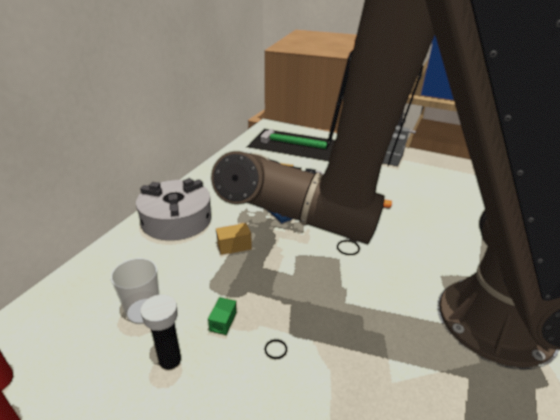

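View pics/top7.png

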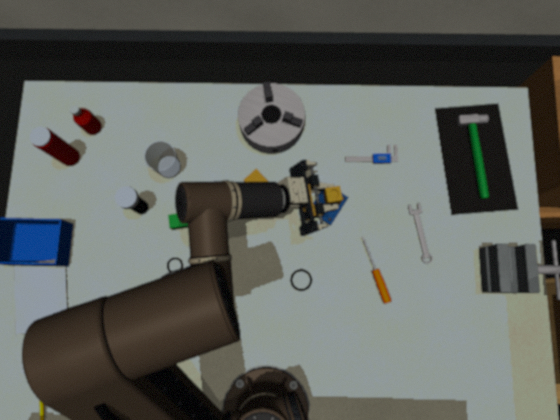

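View pics/wrist7.png

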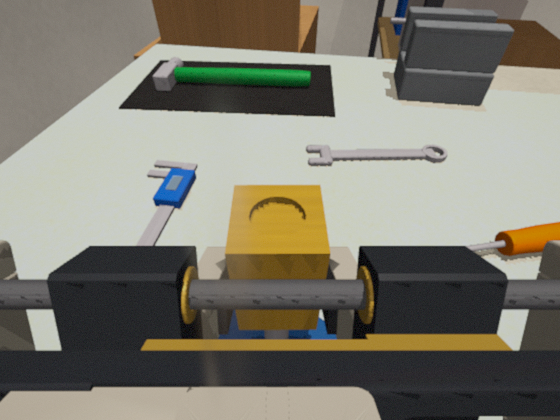

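The top view shows the spacer over the peg at about (332,195). The wrist view shows the peg directly under it at (276,325). The computed peg-to-mouth offset is under 1 mm. I'll go down gently, watching force.

```bash
python3 -m jog '[[[0,0.0006,-0.004,0,0,0,0.3],[0,0,-0.004,0,0,0,0.3],[0,0,-0.004,0,0,0,0.3],[0,0,-0.004,0,0,0,0.3],[0,0,-0.004,0,0,0,0.3],[0,0,-0.004,0,0,0,0.3],[0,0,0,0,0,0,0.3]]]'; python3 - <<'E'
from h import *
rep()
E
```

```text
t: 12.48
eef_pos: [0.5811, -0.1573, 0.0941]
ee_rot: [-2.075, -0.001, -2.963]
force: [0.1, 0.5, -2.8]
width: 0.0398
t 12.47 q [ 0.348  0.556 -0.926  1.354 -1.084 -1.471] F [ 0.14  0.48 -2.82] w 0.0398
tcp [ 0.5811 -0.1573  0.0941] toolz [ 0.155 -0.862 -0.483] axis [-1.1e-03 -2.0e-04 -1.0e+00] fix [ 0.0002 -0.0011  0.    ]
c [ 0.5838 -0.1723  0.0921] mouth [ 0.5838 -0.1723  0.0601] peg-mouth [0.0007 0.0003]
```

The centre is at 92 mm, already below the 96 mm where the shallow end would stop, with no contact force, so this is the deep end. I'll continue to the bottom.

```bash
python3 -m jog '[[[0,0,-0.005,0,0,0,0.3],[0,0,-0.005,0,0,0,0.3],[0,0,-0.005,0,0,0,0.3],[0,0,-0.005,0,0,0,0.3],[0,0,-0.004,0,0,0,0.3],[0,0,-0.003,0,0,0,0.3],[0,0,-0.002,0,0,0,0.3],[0,0,0,0,0,0,0.3]]]'; python3 - <<'E'
from h import *
rep()
E
```

```text
t: 13.48
eef_pos: [0.5812, -0.1572, 0.0654]
ee_rot: [-2.075, -0.001, -2.963]
force: [-0.5, -0.8, -2.8]
width: 0.0398
t 13.47 q [ 0.332  0.606 -0.934  1.4   -1.072 -1.535] F [-0.54 -0.8  -2.79] w 0.0398
tcp [ 0.5812 -0.1572  0.0654] toolz [ 0.155 -0.862 -0.483] axis [-6.e-04 -1.e-04 -1.e+00] fix [ 0.0001 -0.0006  0.    ]
c [ 0.5839 -0.1722  0.0634] mouth [ 0.5839 -0.1722  0.0314] peg-mouth [0.0006 0.0002]
```

```bash
python3 -m jog '[[[0,0,-0.001,0,0,0,0.3],[0,0,-0.001,0,0,0,0.3],[0,0,-0.001,0,0,0,0.3],[0,0,0,0,0,0,0.3]]]'; python3 - <<'E'
from h import *
rep()
E
```

```text
t: 13.98
eef_pos: [0.5813, -0.1572, 0.0624]
ee_rot: [-2.075, -0.0, -2.963]
force: [0.4, -0.0, -3.1]
width: 0.0401
t 13.97 q [ 0.33   0.611 -0.935  1.405 -1.071 -1.542] F [ 0.43 -0.02 -3.09] w 0.0401
tcp [ 0.5813 -0.1572  0.0624] toolz [ 0.155 -0.862 -0.483] axis [-5.e-04  0.e+00 -1.e+00] fix [-0.     -0.0005 -0.    ]
c [ 0.584  -0.1722  0.0604] mouth [ 0.584  -0.1722  0.0284] peg-mouth [0.0005 0.0002]
```

```bash
python3 -m jog '[[[0,0,-0.001,0,0,0,0.3],[0,0,0,0,0,0,0.3]]]'; python3 -m jog '[[[0,0,-0.001,0,0,0,0.3],[0,0,0,0,0,0,0.3]]]'
```

```text
t: 14.22
eef_pos: [0.5812, -0.1572, 0.0614]
ee_rot: [-2.075, -0.001, -2.963]
force: [-0.6, 0.2, -3.0]
width: 0.0397
t: 14.48
eef_pos: [0.5814, -0.1573, 0.0611]
ee_rot: [-2.074, 0.0, -2.963]
force: [-1.6, 0.4, 2.6]
width: 0.04
```

```bash
python3 - <<'E'
from h import *
rep()
E
```

```text
t 14.47 q [ 0.329  0.614 -0.935  1.408 -1.071 -1.546] F [-1.58  0.43  2.64] w 0.04
tcp [ 0.5814 -0.1573  0.0611] toolz [ 0.156 -0.862 -0.482] axis [ 3.0e-04 -1.1e-03 -1.0e+00] fix [0.0011 0.0003 0.    ]
c [ 0.5841 -0.1723  0.0591] mouth [ 0.5841 -0.1723  0.0271] peg-mouth [0.0004 0.0003]
```

Contact at the bottom: force rose by about 5.6 N, and the centre reads 59 mm against 60 expected. I'll press another 1 mm and hold for a second.

```bash
python3 -m jog '[[[0,0,-0.001,0,0,0,0.3],[0,0,0,0,0,0,0.3],[0,0,0,0,0,0,0.3],[0,0,0,0,0,0,0.3],[0,0,0,0,0,0,0.3],[0,0,0,0,0,0,0.3],[0,0,0,0,0,0,0.3],[0,0,0,0,0,0,0.3],[0,0,0,0,0,0,0.3],[0,0,0,0,0,0,0.3]]]'; python3 - <<'E'
from h import *
rep()
im,K,C=cam("top"); cv2.imwrite("pics/top8.png",cv2.resize(im[130:270,240:420],None,fx=4,fy=4))
E
```

```text
t: 15.72
eef_pos: [0.5814, -0.1574, 0.061]
ee_rot: [-2.072, 0.001, -2.963]
force: [-5.0, 4.9, 9.4]
width: 0.0397
t 15.72 q [ 0.329  0.615 -0.936  1.41  -1.073 -1.549] F [-4.99  4.91  9.4 ] w 0.0397
tcp [ 0.5814 -0.1574  0.061 ] toolz [ 0.156 -0.863 -0.481] axis [ 0.0013 -0.0023 -1.    ] fix [0.0023 0.0013 0.    ]
c [ 0.5841 -0.1724  0.059 ] mouth [ 0.5842 -0.1725  0.027 ] peg-mouth [0.0003 0.0005]
```

View pics/top8.png

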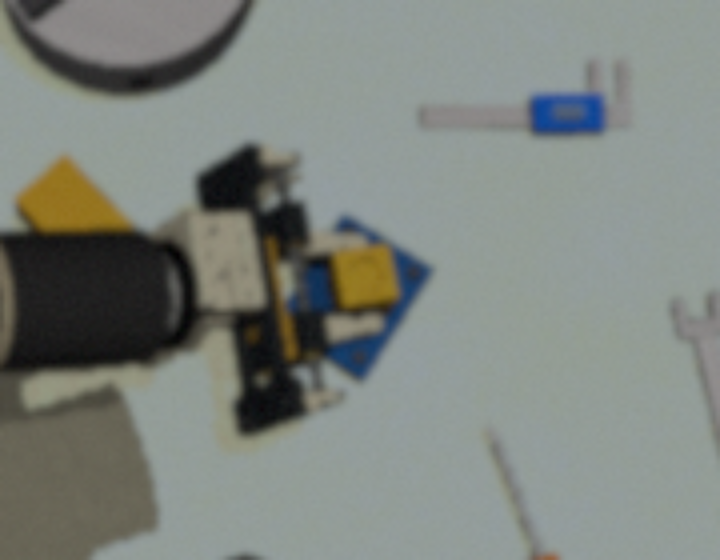

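The top crop shows the spacer seated on the gauge. The peg has bottomed at about 12 N and been held for over a second. I'll lift clear and start the turn-over in the air.

```bash
python3 -m jog '[[[0,0,0.003,0,0,0,0.3],[0,0,0.015,0,0,0,0.3],[0,0,0.03,0,0,0,0.3],[0,0,0.04,0,0,0,0.3],[0,0.005,0.05,0,0,0,0.3],[0,0.01,0.055,0,0,0,0.3],[0,0.02,0.055,0,0,0,0.3],[0,0.02,0.05,0,0,0,0.3],[0,0.02,0.04,0.1545,0.028,0,0.3],[0,0.02,0.02,0.1545,0.028,0,0.3],[0,0.02,0,0.1545,0.028,0,0.3],[0,0.02,0,0.1545,0.028,0,0.3],[0,0.02,0,0.1545,0.028,0,0.3],[0,0.02,0,0.1545,0.028,0,0.3],[0,0,0,0,0,0,0.3]]]'; python3 - <<'E'
from h import *
rep()
E
```

```text
t: 17.65
eef_pos: [0.5811, 0.0174, 0.4188]
ee_rot: [-3.019, 0.001, -2.964]
force: [-0.1, -0.2, -2.5]
width: 0.0397
t 17.65 q [ 0.441  0.134  0.029  0.119 -1.497 -0.273] F [-0.1  -0.23 -2.46] w 0.0397
tcp [0.5811 0.0174 0.4188] toolz [ 0.023 -0.12  -0.993] axis [-0.1426  0.7976 -0.5861] fix [-0.7976 -0.1426 -0.    ]
c [0.5824 0.0102 0.4053] mouth [0.5779 0.0357 0.3866] peg-mouth [ 0.0066 -0.2077]
```

```bash
python3 -m jog '[[[0,0.005,0,0.1545,0.028,0,0.3],[0,0.005,0,0.1545,0.028,0,0.3],[0,0.005,0,0.1545,0.028,0,0.3],[0,0.005,0,0.1545,0.028,0,0.3],[0,0.005,0,0.1545,0.028,0,0.3],[0,0.005,0,0.1545,0.028,0,0.3],[0,0.005,0,0.1545,0.028,0,0.3],[0,0,0,0,0,0,0.3]]]'; python3 - <<'E'
from h import *
rep()
im,K,C=cam("side"); cv2.imwrite("pics/s9.png",im)
E
```

```text
t: 18.65
eef_pos: [0.5803, 0.0509, 0.413]
ee_rot: [2.166, -0.011, -2.964]
force: [0.1, -1.0, -3.2]
width: 0.0399
t 18.65 q [-0.189  0.344  0.347 -0.942 -1.88   0.202] F [ 0.06 -1.05 -3.25] w 0.0399
tcp [0.5803 0.0509 0.413 ] toolz [-0.152  0.814 -0.561] axis [-0.1524  0.8779  0.454 ] fix [-0.8779 -0.1524 -0.    ]
c [0.5786 0.0594 0.4004] mouth [0.5738 0.0875 0.4149] peg-mouth [ 0.0107 -0.2595]
```

View pics/s9.png

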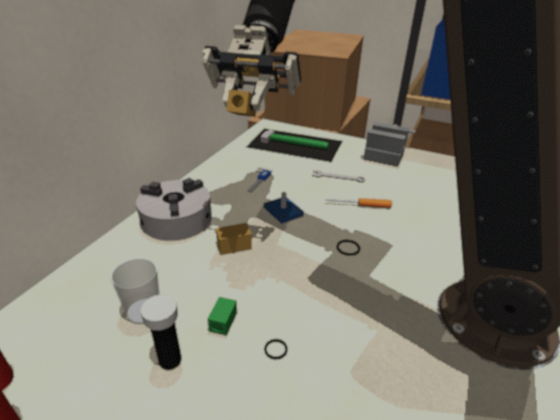

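The side view shows the spacer held at (240,100), its deep end swinging up. I'll carry on.

```bash
python3 -m jog '[[[0,0,0.005,0.13,0.023,0,0.3],[0,0,0.005,0.13,0.023,0,0.3],[0,0,0.005,0.13,0.023,0,0.3],[0,0,0.005,0.13,0.023,0,0.3],[0,0,0,0,0,0,0.3]]]'; python3 - <<'E'
from h import *
rep()
E
```

```text
t: 19.32
eef_pos: [0.5807, 0.0531, 0.4352]
ee_rot: [1.641, -0.004, -2.961]
force: [0.1, -1.3, -2.9]
width: 0.0396
t 19.32 q [-0.376  0.493  0.312 -1.379 -2.101  0.25 ] F [ 0.05 -1.31 -2.86] w 0.0396
tcp [0.5807 0.0531 0.4352] toolz [-0.18   0.981 -0.07 ] axis [-0.0944  0.535   0.8396] fix [-0.535  -0.0944 -0.    ]
c [0.5781 0.0667 0.4286] mouth [0.5751 0.0838 0.4554] peg-mouth [ 0.0094 -0.2558]
```

```bash
python3 -m jog '[[[0,0,0,0.1413,0.025,0,0.3],[0,0,0,0.1413,0.025,0,0.3],[0,0,0,0.1413,0.025,0,0.3],[0,0,0,0.1413,0.025,0,0.3],[0,0,0,0,0,0,0.3],[0,0,0,0,0,0,0.3]]]'; python3 - <<'E'
from h import *
rep()
E
```

```text
t: 20.08
eef_pos: [0.5809, 0.0539, 0.4384]
ee_rot: [1.073, 0.006, -2.961]
force: [-0.6, -0.8, -2.6]
width: 0.04
t 20.07 q [-0.434  0.682  0.151 -1.783 -2.32   0.292] F [-0.56 -0.79 -2.58] w 0.04
tcp [0.5809 0.0539 0.4384] toolz [-0.161  0.864  0.478] axis [-0.0072  0.0047  1.    ] fix [-0.0047 -0.0072 -0.    ]
c [0.5781 0.0689 0.4403] mouth [0.5779 0.0691 0.4723] peg-mouth [ 0.0066 -0.2411]
```

```bash
python3 -m jog '[[[0,0,0,0.005,0.007,0,0.3],[0,0,0,0,0,0,0.3],[0,0,0,0,0,0,0.3],[0,0,0,0,0,0,0.3],[0,0,0,0,0,0,0.3],[0,0,0,0,0,0,0.3]]]'; python3 - <<'E'
from h import *
rep(); print(np.abs(monitor.get_state()['qd']).max())
T=toolT(); R0=T[:3,:3]; a=R0@AX; x=R0[:,0]; y=np.cross(a,x); c=T[:3,3]+R0@CT
P=np.array([c+sz*.032*a+sx*.02*x+sy*.02*y for sz in (1,-1) for sx,sy in [(1,1),(1,-1),(-1,-1),(-1,1)]])
for n in ["side","top"]:
    im,K,C=cam(n); p=proj(P,K,C)
    cv2.imwrite(f"pics/full_{n}10.png",im)
    u,v=p.mean(0).astype(int); y0,x0=max(v-50,0),max(u-60,0)
    cr=cv2.resize(im[y0:v+50,x0:u+60],None,fx=5,fy=5,interpolation=cv2.INTER_CUBIC)
    for q in p: cv2.circle(cr,tuple(int(t) for t in (q-[x0,y0])*5+2),4,(255,0,255),1)
    cv2.imwrite(f"pics/c10_{n}.png",cr); print(n,x0,y0,p.round(0).tolist())
E
```

```text
t: 20.82
eef_pos: [0.5813, 0.0527, 0.4374]
ee_rot: [1.059, -0.002, -2.964]
force: [-0.4, -0.8, -3.1]
width: 0.0398
t 20.82 q [-0.437  0.686  0.144 -1.792 -2.322  0.288] F [-0.37 -0.85 -3.07] w 0.0398
tcp [0.5813 0.0527 0.4374] toolz [-0.153  0.858  0.49 ] axis [ 0.0034 -0.0075  1.    ] fix [0.0075 0.0034 0.    ]
c [0.5786 0.0677 0.4395] mouth [0.5787 0.0675 0.4715] peg-mouth [ 0.0058 -0.2395]
0.002043562954808709
side 179 34 [[253.0, 66.0], [246.0, 71.0], [225.0, 69.0], [233.0, 64.0], [254.0, 99.0], [247.0, 106.0], [227.0, 104.0], [234.0, 97.0]]
top 173 112 [[243.0, 166.0], [223.0, 169.0], [220.0, 150.0], [240.0, 147.0], [245.0, 174.0], [226.0, 177.0], [224.0, 159.0], [242.0, 157.0]]
```

View pics/c10_side.png

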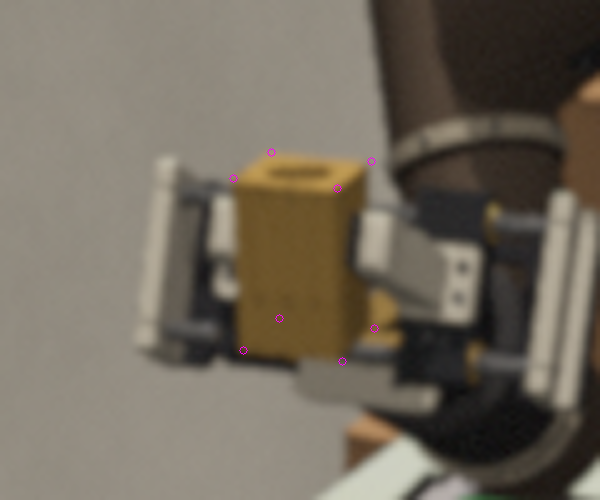

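View pics/c10_top.png

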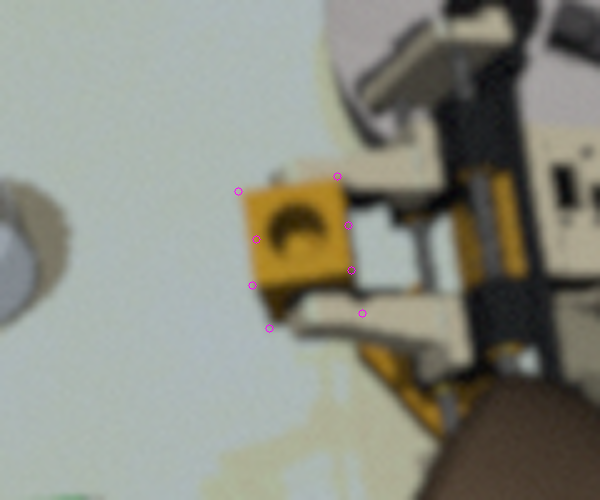

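View pics/full_top10.png

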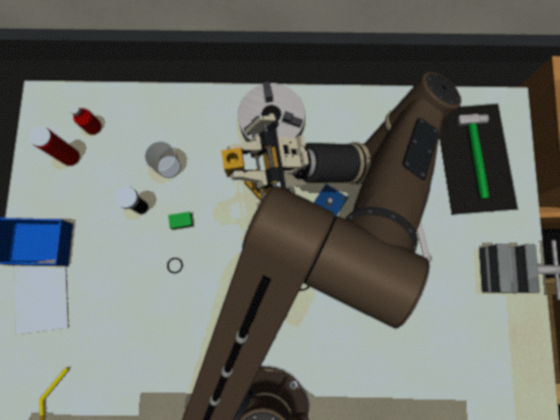

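Both crops show the spacer upright in the grip. The dark bore mouth is on top, at (299,172) in the side crop and (298,228) in the top crop. The centre is at about 0.44 m, and the other things are at their starting pixels. I'll make one tiny levelling trim, settle, and check.

```bash
python3 -m jog '[[[0,0,0,-0.005,-0.003,0,0.3],[0,0,0,0,0,0,0.3],[0,0,0,0,0,0,0.3],[0,0,0,0,0,0,0.3],[0,0,0,0,0,0,0.3],[0,0,0,0,0,0,0.3],[0,0,0,0,0,0,0.3],[0,0,0,0,0,0,0.3]]]'; python3 - <<'E'
from h import *
rep(); print(np.abs(monitor.get_state()['qd']).max())
a=cv2.imread("pics/side0.png"); b,K,C=cam("side"); 
cv2.imwrite("pics/side11.png",b)
for nm,lo,hi in [("gold",(15,120,60),(28,255,255)),("green",(50,120,40),(75,255,255)),("orange",(3,180,80),(14,255,255)),("blue",(100,120,40),(125,255,255))]:
    for im in (a,b): print(nm,[tuple(np.round(cv2.minAreaRect(c)[0],1)) for c in blobs(im,lo,hi)[1] if cv2.boundingRect(c)[1]>120])
E
```

```text
t: 21.92
eef_pos: [0.5813, 0.0528, 0.4375]
ee_rot: [1.064, 0.0, -2.964]
force: [-0.3, 0.5, -2.6]
width: 0.0399
t 21.93 q [-0.437  0.685  0.146 -1.788 -2.321  0.289] F [-0.3   0.48 -2.59] w 0.0399
tcp [0.5813 0.0528 0.4375] toolz [-0.155  0.861  0.485] axis [ 3.0e-04 -2.5e-03  1.0e+00] fix [0.0025 0.0003 0.    ]
c [0.5786 0.0678 0.4395] mouth [0.5786 0.0677 0.4715] peg-mouth [ 0.0059 -0.2397]
0.0017627553261089436
gold [(np.float64(253.7), np.float64(281.7)), (np.float64(233.5), np.float64(238.3))]
gold [(np.float64(234.1), np.float64(237.8)), (np.float64(375.0), np.float64(200.7))]
green [(np.float64(221.8), np.float64(315.2)), (np.float64(298.9), np.float64(140.4))]
green [(np.float64(222.0), np.float64(315.3)), (np.float64(299.1), np.float64(140.6))]
orange [(np.float64(375.0), np.float64(203.0))]
orange [(np.float64(374.5), np.float64(203.7))]
blue [(np.float64(283.1), np.float64(208.9))]
blue [(np.float64(283.3), np.float64(208.7))]
```

View pics/side11.png

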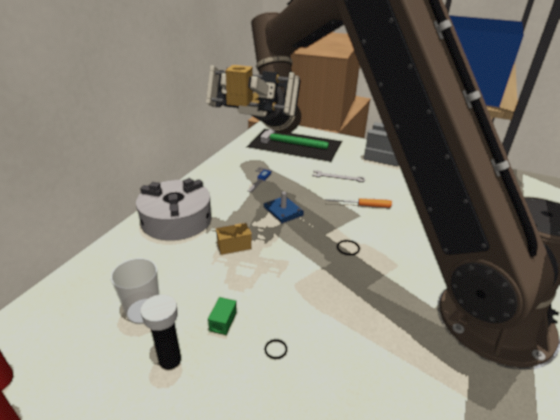

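The side view shows the spacer held still and upright at (238,85), with everything else unmoved. I'm handing in.

```bash
python3 -c "
from station import job_done; print(job_done())"
```

```text
the job is handed in; nothing more can be done
None
```

The job is handed in: the spacer's deep end went onto the peg and bottomed, and the gripper now holds it in clear air with the deep bore up.

- **Choice:** I picked the smaller of the two gold blocks (about 64 x 40 mm) and left the green one and the larger gold one alone.
- **Finding the deep end:** I gripped it leaning 30° and swung the near end straight down over the peg. It passed the 96 mm stop of the shallow end with no contact force. It bottomed with its centre reading 59 mm (60 expected) at about 12 N, and I held it there for over a second.
- **Turn-over:** I turned it 180° in the air in the same grip, without laying it down.
- **Last checks (t = 21.9 s):**
  - The deep bore points up, within about 0.2° by the arm's readings.
  - The centre is about 0.44 m above the bench, with joint speeds near zero and grip width 39.9 mm.
  - In the side view, the coloured things are within about 1 px of where they started. The cup, damper, rings, wrench and caliper look unmoved by eye.

**What did not go cleanly:**
- The first outward tilt stopped at the q3/q4 range ends. I yawed the tool to the right and finished the levelling there.
- Marking the expected spacer corners on the final pictures gave a match within about 1–2 px, so the pictures do not confirm the tilt as finely as 0.2°.

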